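Let a carton of staples out of the gravity dispenser

ROBOT

A 7-joint arm with a two-finger parallel gripper is mounted at the origin on a cart in front of the work surface, level with it; the furniture and walls round the work are solid. World frame = base frame: x ahead of the robot, y to its left, z up, the work surface at z = 0. Lengths are in mm, angles in rad, forces in N, time in s.
With the tool pointing down it reaches from about 350 to 900 mm from the base axis. Payload 7.2 kg.
Tool frame: the origin (TCP) lies at the centre of the arm's flange, where the gripper is bolted on; the fingertips stand ahead of it and the grasp point (between the pads) lies 155 mm ahead of it (manip.finger_overhang is the z of the fingertips in the tool frame, in mm); z points along the fingers, y is the line along which they close (so a half turn about z gives the same grasp; the last joint's range is limited). The gripper opens to 85 mm and grips with 20 to 120 N. Pads are 22 mm wide; open, the fingers measure 114 mm over their backs; the gripper's body (76 mm by 85 mm) begins 54 mm behind the grasp point. The pads swing forward as they close: fully open they stand 13 mm farther back than shut.
Start: joints at [1.102, 0.411, -0.013, 1.596, 0.006, 1.134, -0.082], TCP at [243.833, -575.472, 404.697] pointing down, gripper open.
Joint ranges: [-2.95, 2.95], [-0.29, 1.99], [-1.47, 1.44], [0.14, 2.54], [-1.03, 4.17], [0.13, 1.85], [-2.86, 2.86]. Speed limits (rad/s): [2.39, 2.39, 3.01, 3.01, 3.14, 3.14, 3.14].

INTERFACE

Orientations are given as a unit quaternion [w, x, y, z].
In Python, from plant import manip gives the robot as it stands.
- The arm moves only by the tool jog_arm, never from a script. Its argument "steps" is text: rows parted by semicolons, each of 5 numbers parted by spaces: the shift along the tool's x, y, z in mm, then the turn about the tool's z in rad, then the closure, from 0 (fully open) to 1 (shut). A call has 1 to 5 rows; each row is the pose to reach, as a shift and turn from the pose commanded when the call began, along the tool's axes at that moment; what a row does not reach only later rows make up. A row lasts 1/8 s, in which the tool goes at most 62.5 mm and 10.7 degrees, less where a joint would pass 70% of its speed; a pose out of reach is approached as far as the arm can. A call with a gripper value outside its range is refused whole. The fingers move at their own pace and stop on an object; "grip_force" is the grip in N (left out, the last holds). Time passes only in rows, so rows that repeat a pose let the fingers close. It gives the time, the measured TCP pose, the force, the opening and the grip force at its end, in the units of the state.
- manip.state(): the state, without advancing time (a new reading comes with each control period).
- manip.grab_frame(name): name is "side" or "top"; returns the picture (420x560x3 uint8, red, green, blue); there is no depth.
- manip.camera_model(name): a dict with "mtx" (3x3 intrinsics, pixels), "k1" (the pictures are not rectified: a ray, as slopes to the right and down, at radius r is drawn at 1 + k1 r^2 times it, then the intrinsics apply), "view" (4x4, takes a point from world to camera coordinates). Camera axes: x right, y up, looking along -z (the intrinsics and any distortion apply to the point x, -y, -z); pixel columns grow to the right and rows downward; lengths in mm; the calibration is good to about 2 mm. A picture is of the moment at which its call begins. camera_model takes no time and is no camera call.
- manip.hand_in(): hands the job in; it is judged then, once.
The state is a dict: "clock": time; "joint_positions": joint angles; "joint_vel": joint speeds; "effort": joint torques, N m; "tool_pos": TCP position; "ee_rot": TCP orientation; "contact_force": force on the tool from outside, world axes, zero at the start; "torque": the same for the moment, N m; "width": finger opening in mm; "grip_force": force on a finger pad.
Only numpy, scipy, OpenCV 4.12 (cv2) and the standard library are available. Lean on these libraries where they do the work, as an engineer would, in place of code of your own. Each camera call takes 0.05 s, during which the arm holds its last target. There are 200 camera calls.

TASK

Let the small carton of staples out of the two-lane gravity dispenser: with the fingertips press down the paddle of the carton's own lane, at the dispenser's high end, and keep it down until the carton has slid all the way down into the tray, then let go so that the gate drops shut again. Leave the glue stick shut in its lane, do not touch or pick up the carton, and leave the other things on the worktop where they are.

Things in the scene. Friction and masses are not known exactly. Their poses are not given: they have to be found in the camera images.
- feeder: Grey two-lane gravity dispenser, fixed, 290 x 146 mm, 175 mm high. Origin on the worktop; +x up the lanes to the high end, +y across, z up. Lanes 46 mm wide at y = +0.027 (a) and -0.027 (b), walls 24 mm; slippery bed falls at 32 deg from x = 0.07 to x = -0.036 (z = 0.037), then on at 12 deg as the tray, one bay per lane, to an end wall at x = -0.16 (floor z = 0.011).
- gate_a (a point): Lower edge of lane a's gate: a black plate 42 mm wide and 40 mm high across the lane, holding back what lies behind it. It hangs on the front end of a black rocking bar along the outside of the lane, which pivots at x = 0.041, z = 0.128 in the feeder's frame and has a paddle at its rear end.
- gate_b (a point): The same for lane b's gate.
- rocker_a (a joint): Rocking lever of lane a (the lane on the feeder's +y side), rad: 0 = gate shut (rest), 0.42 = paddle fully down, gate fully up. A spring shuts it again; pressing takes about 3 N at first and 6 N at the stop. The gate clears the carton above about 0.32 rad.
- rocker_b (a joint): The same for lane b (the feeder's -y side).
- paddle_a (a point): Middle of the top face of lane a's black ribbed paddle, 40 x 36 mm, at the high end: in the feeder's frame at x = 0.101, y = +0.048, z = 0.172 at rest. A full press takes it 28 mm down and 13 mm on towards the high end.
- paddle_b (a point): The same for lane b's paddle, in the feeder's frame at x = 0.101, y = -0.048, z = 0.172 at rest; 60 mm free between the two paddles.
- carton: Small closed carton of staples, 38 x 82 x 28 mm, 0.12 kg, lengthwise in either lane against its gate (compare its y in the feeder's frame). Origin: centre of underside; y along its length, z out of its top. About 1 s after its gate lifts it has slid by itself down against the end of the tray: origin at x = -0.117, z = 0.020 in the feeder's frame.
- glue_stick: White glue stick with a grey cap, a cylinder 28 mm across and 82 mm long, lying lengthwise in the other lane behind its gate; it stays there. Origin: underside, below its middle; y along its length.
- stapler: Loose black desk stapler on the front right of the worktop, 38 x 170 x 50 mm, bystander. Origin: centre of its underside.
- mug: Loose mug, 92 mm across and 93 mm high, bystander. Origin: centre of its underside.
- sticky_pad: Loose block of sticky notes, 82 x 82 x 23 mm, near the tray end of the dispenser, bystander. Origin: centre of its underside.
- stamp: Wooden hand stamp, 25 x 53 x 78 mm, beside the dispenser, bystander. Origin: centre of its underside.
- small_clip: Small binder clip, 25 x 14 x 30 mm, beside the dispenser, bystander. Origin: centre of its underside.
There are look-alikes about, which are no part of the job. What is shaped like the carton but blue or purple is not meant.

How it is judged:
By the outcome, as a careful person would: the job done as asked, in the order asked, and still so for the second after the job is handed in, with the robot touching nothing.
It also fails if it takes over 32 s, if anything falls off the work surface, if the arm or the gripper's body presses on something with over 40 N, if the wrist force passes 120 N, or if a joint passes its speed limit or range.

## Working session

There is one attempt and no reset: what is moved stays moved. The work goes in short steps, Python scripts to look and compute and a tool call to move; the robot and the scene stay as the last step left them, time stands still between calls to the robot, and variables do not carry over. Pictures are saved under pics/ and viewed, at most 10 in all, crops included, and the job is handed in when it is done.

Besides the shell and the picture viewer there is one more tool, called as name(argument=value, ...) on one line, values as JSON. jog_arm: Moves the arm, as the interface text tells. Its arguments: {"type":"object","properties":{"steps":{"type":"string"},"grip_force":{"type":"number"}},"required":["steps"]}

```bash
mkdir -p pics; python3 - <<'E'
from plant import manip
import cv2
for n in("top","side"):
    cv2.imwrite(f"pics/{n}0.png",manip.grab_frame(n)[:,:,::-1]); c=manip.camera_model(n); print(n,c)
print(manip.state()); print(manip.finger_overhang)
E
```

```text
top {'mtx': array([[424.98199762,   0.        , 276.31308626],
       [  0.        , 424.98199762, 213.22567313],
       [  0.        ,   0.        ,   1.        ]]), 'k1': 0.005841652480979004, 'view': array([[ 1.20286594e-02, -9.99888687e-01,  8.82754140e-03,
         7.13021323e+00],
       [ 9.81464997e-01,  1.34947341e-02,  1.91165769e-01,
        -5.04350732e+02],
       [-1.91263615e-01,  6.36445496e-03,  9.81518071e-01,
        -1.27502105e+03],
       [ 0.00000000e+00,  0.00000000e+00,  0.00000000e+00,
         1.00000000e+00]])}
side {'mtx': array([[446.46373357,   0.        , 283.63276912],
       [  0.        , 446.46373357, 202.64975911],
       [  0.        ,   0.        ,   1.        ]]), 'k1': 0.005238860958886987, 'view': array([[-9.00874683e-01, -4.33310597e-01,  2.58211449e-02,
         4.22102111e+02],
       [ 2.29876351e-01, -4.25774552e-01,  8.75141642e-01,
        -2.08389287e+02],
       [-3.68214161e-01,  7.94328620e-01,  4.83177374e-01,
        -1.45606900e+03],
       [ 0.00000000e+00,  0.00000000e+00,  0.00000000e+00,
         1.00000000e+00]])}
{'clock': 0.1, 'joint_positions': array([ 1.10177619,  0.41184954, -0.01267941,  1.59695245,  0.00560909,
        1.13430212, -0.08223871]), 'joint_vel': array([-0.00232251, -0.00139257,  0.00042855, -0.00220769,  0.00102973,
        0.00019224,  0.00021873]), 'effort': array([ 2.41367467e-03, -6.01831126e+01,  6.84175920e-01, -3.00090373e+01,
        1.40940733e-02,  6.41309016e-03,  3.06867082e-05]), 'tool_pos': array([ 243.74976549, -575.30480176,  403.92192601]), 'ee_rot': array([-7.08109337e-04,  9.79988799e-01,  1.99051273e-01, -2.07799389e-04]), 'contact_force': array([-0.32087277,  0.37783061, -0.3615394 ]), 'torque': array([ 0.01296626, -0.0170855 ,  0.01888131]), 'grip_force': 0.0, 'width': 85.63448114108999}
173.4
```

View pics/top0.png

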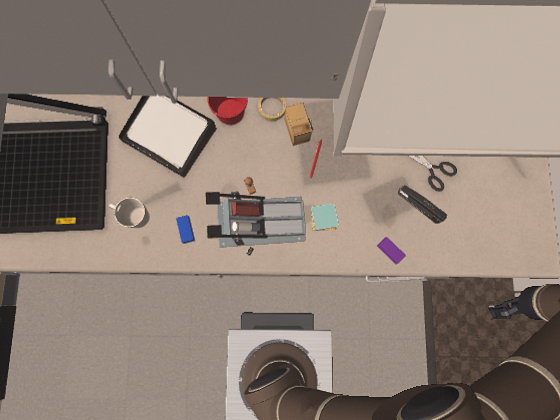

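View pics/side0.png

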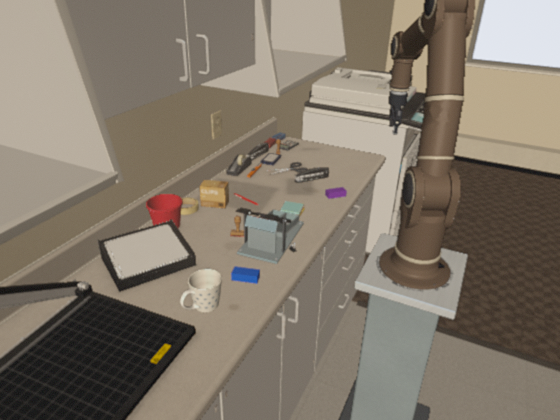

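The top view shows the feeder at pixels (220–305, 195–245) with its high end to the left (world +y). Its black paddles are at about (213,198) and (214,232). I'll zoom in to see the lanes.

```bash
python3 - <<'E'
import cv2
i=cv2.imread("pics/top0.png")[175:265,190:350]
cv2.imwrite("pics/topz.png",cv2.resize(i,None,fx=5,fy=5,interpolation=cv2.INTER_CUBIC))
i=cv2.imread("pics/side0.png")[190:280,220:340]
cv2.imwrite("pics/sidez.png",cv2.resize(i,None,fx=6,fy=6,interpolation=cv2.INTER_CUBIC))
E
```

```text
(no output)
```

View pics/topz.png

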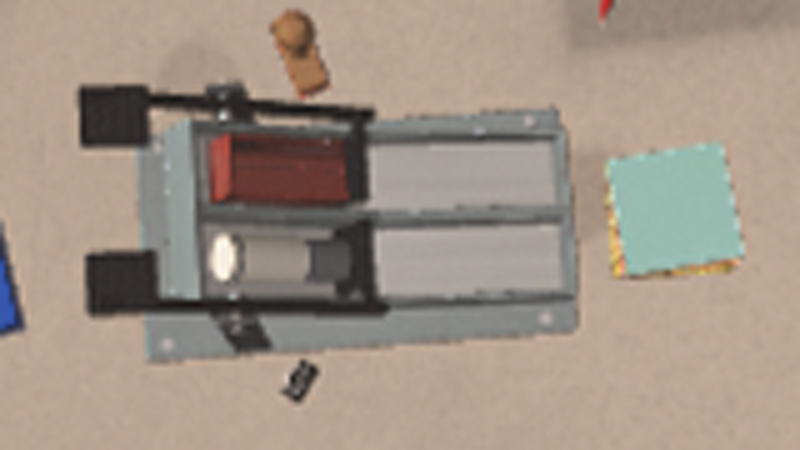

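View pics/sidez.png

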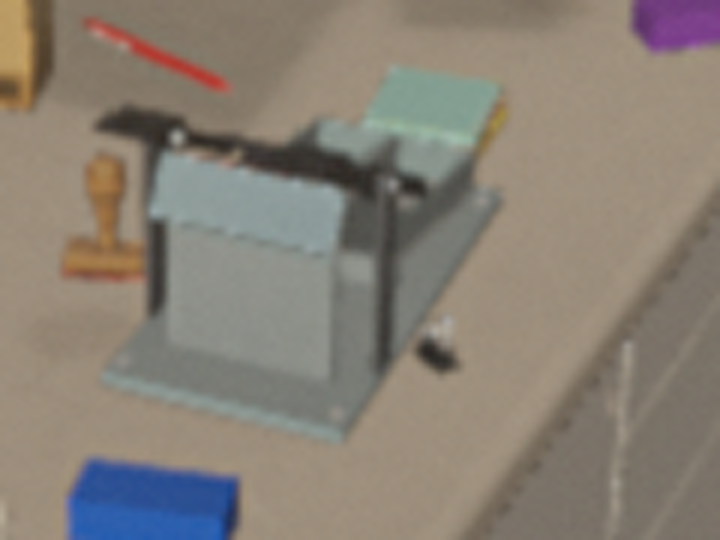

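Viewed up close, the red carton is in the far lane (crop ~(280,170), world +x side). The glue stick is in the near lane. Feeder +x points to world +y, so feeder +y is world −x and the carton is in lane b. Paddle b's centre is at image (212.6,198.2). Next I'll compute positions.

```bash
cat > h.py <<'E'
import numpy as np, cv2
from plant import manip
from scipy.spatial.transform import Rotation as R
def ray(n,p):
    c=manip.camera_model(n); d=np.array([c["k1"],0,0,0,0.])
    u=cv2.undistortPoints(np.array([[p]],float),c["mtx"],d)[0,0]
    V=c["view"]; return -V[:3,:3].T@V[:3,3], V[:3,:3].T@[u[0],-u[1],-1]
def hit(n,p,z):
    o,d=ray(n,p); return o+d*(z-o[2])/d[2]
def proj(n,X):
    c=manip.camera_model(n);V=c["view"]; q=V[:3,:3]@X+V[:3,3]; u=np.array([q[0],-q[1]])/-q[2]
    u=u*(1+c["k1"]*(u@u)); return c["mtx"][:2,:2]@u+c["mtx"][:2,2]
def tool_delta(X):
    s=manip.state(); w,x,y,z=s["ee_rot"]; return R.from_quat([x,y,z,w]).inv().apply(X-s["tool_pos"])
E
python3 - <<'E'
from h import *
t=lambda x,y:(190+x/5-.4,175+y/5-.4)
f=lambda x,y,z:hit("top",t(x,y),z)
pb=f(114,116,172); pa=f(122,283,172); print("pb",pb,"pa",pa,"dist",np.linalg.norm(pa-pb))
c1=f(150,360,6);c2=f(577,330,6);print(c1,c2,np.linalg.norm(c1-c2))
v=c1-c2;print("yaw edge",np.arctan2(v[1],v[0]),"yaw paddles",np.arctan2(*( (pa-pb)[[1,0]]))-np.pi/2)
yaw=np.arctan2(v[1],v[0]);ex=np.array([np.cos(yaw),np.sin(yaw),0]);ey=np.array([-ex[1],ex[0],0])
O=(pa+pb)/2-101*ex;O[2]=0;print("O",O)
# checks: base corners, side paddle
for X in [c1,c2]: print((X-O)@ex,(X-O)@ey)
print("side pb proj crop",(proj("side",pb)-[220,190])*6,"pa",(proj("side",pa)-[220,190])*6)
for z in(400,550,700): print("cabinet edge",z,hit("top",(300,97),z),hit("top",(335,150),z))
T=pb+np.array([0,0,230]);print("delta",tool_delta(T),"exyz",ex)
E
```

```text
pb [522.22920229 196.12206085 172.        ] pa [426.66455041 187.76501473 172.        ] dist 95.92936415401745
[402.47832518 191.49415734   6.        ] [425.13432151 -78.8980802    6.        ] 271.3397432932163
yaw edge 1.6543904371632854 yaw paddles -4.6251617464787165
O [482.88005168  91.29622509   0.        ]
106.56133143651061 71.75476216232722
-164.7784118567057 71.75476216232724
side pb proj crop [136.80044921 116.42141009] pa [305.77595121 152.97040478]
cabinet edge 400 [720.71222253 -37.52669321 400.        ] [ 588.51108902 -119.74400014  400.        ]
cabinet edge 550 [646.38378133 -28.09804074 550.        ] [535.1047893  -97.30364284 550.        ]
cabinet edge 700 [572.05534014 -18.66938827 700.        ] [481.69848958 -74.86328554 700.        ]
delta [ 557.37380283 -601.64844265    2.73683089] exyz [-0.08349679  0.99650805  0.        ]
```

jog_arm(steps="40 -43 0 0.06 1; 80 -86 0 0.12 1; 120 -129 0 0.2 1; 160 -172 0 0.26 1; 200 -215 0 0.317 1")

```text
clock: 0.72
tool_pos: [344.4, -297.5, 404.6]
ee_rot: [-0.0, 0.999, 0.041, -0.0]
contact_force: [0.6, 1.1, -0.4]
width: 0.5
grip_force: 0.0
```

```bash
python3 - <<'E'
from h import *
s=manip.state();print(s["joint_positions"],tool_delta(np.array([522.2,196.1,402])))
E
```

```text
[ 0.71771385  0.12632483 -0.12227466  1.98236417  0.01790654  1.0339539
 -0.90165054] [ 217.59412945 -477.41240601    2.5603659 ]
```

jog_arm(steps="20 -45 0 0 1; 42 -93 0 0 1; 64 -141 0 0 1; 86 -189 0 0 1; 108 -237 0 0 1")

```text
clock: 1.35
tool_pos: [432.0, -52.7, 404.7]
ee_rot: [0.0, 0.999, 0.042, 0.0]
contact_force: [1.2, -0.3, 0.0]
width: 0.1
grip_force: 0.0
```

jog_arm(steps="22 -48 0 0 1; 44 -96 0 0 1; 66 -144 0 0 1; 88 -192 0 0 1; 109 -240 0 0 1")

```text
clock: 1.98
tool_pos: [520.8, 195.4, 404.3]
ee_rot: [0.0, 0.999, 0.042, -0.0]
contact_force: [0.6, -0.5, -0.2]
width: 0.1
grip_force: 0.0
```

jog_arm(steps="0 0 10 0 1; 0 0 20 0 1; 0 0 25 0 1; 0 0 25 0 1")

```text
clock: 2.48
tool_pos: [520.4, 192.7, 379.3]
ee_rot: [0.0, 0.999, 0.041, -0.0]
contact_force: [-0.8, -0.5, 0.9]
width: -0.2
grip_force: 0.0
```

```bash
python3 - <<'E'
from h import *
a=manip.grab_frame("top")[170:270,180:320,::-1];b=manip.grab_frame("side")[150:280,210:340,::-1]
a=cv2.resize(a,(560,400),interpolation=2);b=cv2.resize(b,(520,520),interpolation=2)
cv2.imwrite("pics/a1.png",a);cv2.imwrite("pics/b1.png",b)
s=manip.state();print(s["clock"],s["tool_pos"],s["contact_force"],s["ee_rot"],tool_delta(np.array([522.2,196.1,345.4])))
E
```

```text
2.575 [520.53337075 193.28589308 380.06197387] [ 0.25015278 -0.35054872  0.27913203] [8.20774769e-05 9.99148088e-01 4.12674583e-02 2.97911158e-04] [ 1.87261679 -2.67362154 34.66257834]
```

View pics/b1.png

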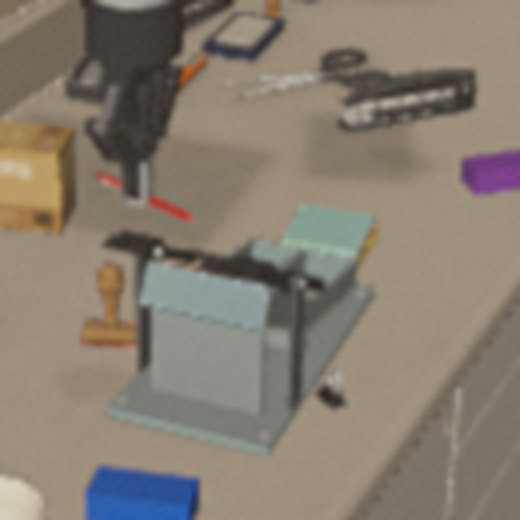

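View pics/a1.png

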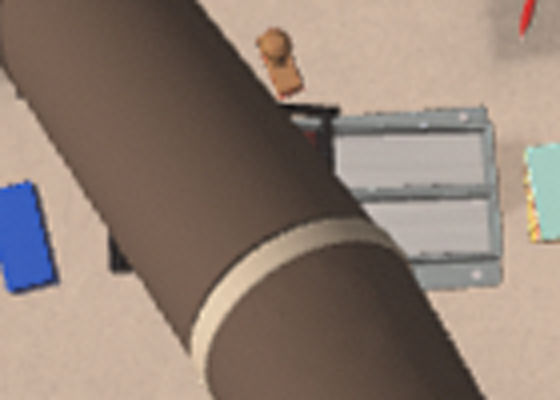

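The side view shows the shut fingertips (crop ~(138,200)) right above paddle b (~(135,242)), with the top view blocked by the arm. Now I'll descend to contact.

jog_arm(steps="2 -3 15 0 1; 2 -3 28 0 1; 2 -3 36 0 1; 2 -3 40 0 1; 2 -3 40 0 1")

```text
clock: 3.2
tool_pos: [521.9, 197.9, 339.7]
ee_rot: [-0.0, 0.999, 0.042, -0.0]
contact_force: [-3.5, 1.9, 6.3]
width: -0.4
grip_force: 2.5
```

jog_arm(steps="0 -4 6 0 1; 0 -7 12 0 1; 0 -9 18 0 1; 0 -11 23 0 1; 0 -11 23 0 1")

```text
clock: 3.82
tool_pos: [521.3, 207.8, 318.5]
ee_rot: [0.001, 0.999, 0.042, 0.0]
contact_force: [-8.2, -4.8, 20.4]
width: -0.2
grip_force: 9.6
```

jog_arm(steps="0 0 1 0 1; 0 0 1 0 1; 0 0 1 0 1; 0 0 1 0 1; 0 0 1 0 1")

```text
clock: 4.45
tool_pos: [521.2, 207.7, 318.2]
ee_rot: [0.001, 0.999, 0.042, 0.001]
contact_force: [-9.2, -4.6, 26.0]
width: 0.1
grip_force: 12.5
```

```bash
python3 - <<'E'
from h import *
a=manip.grab_frame("top")[170:270,180:320,::-1];b=manip.grab_frame("side")[180:280,220:340,::-1]
a=cv2.resize(a,(560,400),interpolation=2);b=cv2.resize(b,(480,400),interpolation=2)
cv2.imwrite("pics/c1.png",np.vstack([np.hstack([a[:,260:],b])]))
s=manip.state();print(s["clock"],s["tool_pos"],s["contact_force"])
E
```

```text
4.55 [521.17914589 207.75259344 318.22740931] [-9.33523155 -4.59342964 25.92951826]
```

View pics/c1.png

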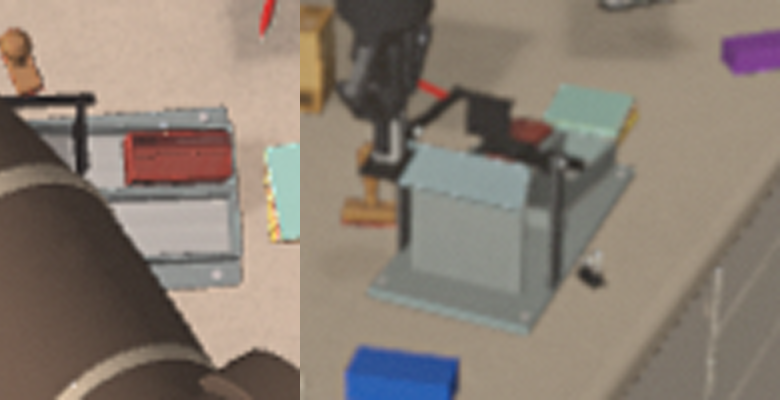

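The gate is up and the red carton (left half, ~(178,157)) lies against the tray's end wall. I'll release by retracing the arc.

jog_arm(steps="0 2 -6 0 1; 0 4 -12 0 1; 0 7 -18 0 1; 0 10 -24 0 1; 0 11 -30 0 1")

```text
clock: 5.18
tool_pos: [522.3, 196.0, 345.6]
ee_rot: [0.001, 0.999, 0.041, -0.0]
contact_force: [-1.9, -2.7, 1.2]
width: -0.0
grip_force: 1.4
```

jog_arm(steps="0 0 -20 0 1; 0 0 -45 0 1; 0 50 -60 0 1; -20 100 -60 0 1; -40 150 -60 0 1")

```text
clock: 5.8
tool_pos: [494.5, 42.5, 405.6]
ee_rot: [0.0, 0.999, 0.042, 0.0]
contact_force: [0.4, -0.6, -0.2]
width: 0.2
grip_force: 0.0
```

jog_arm(steps="-20 50 0 0 1; -40 100 0 0 1; -60 150 0 0 1; -80 200 0 0 1; -80 200 0 0 1")

```text
clock: 6.42
tool_pos: [430.3, -165.9, 405.4]
ee_rot: [0.001, 0.999, 0.038, -0.0]
contact_force: [-0.6, 0.5, 0.2]
width: -0.0
grip_force: 0.0
```

```bash
python3 - <<'E'
from h import *
a=manip.grab_frame("top")[170:270,180:320,::-1];b=manip.grab_frame("side")[180:280,220:340,::-1]
a=cv2.resize(a,(420,300),interpolation=2);b=cv2.resize(b,(360,300),interpolation=2)
cv2.imwrite("pics/d1.png",np.hstack([a,b]))
s=manip.state();print(s["clock"],s["tool_pos"],s["contact_force"])
E
```

```text
6.525 [ 431.81301956 -161.89365968  405.58067707] [0.27808918 1.01722945 0.75396133]
```

View pics/d1.png

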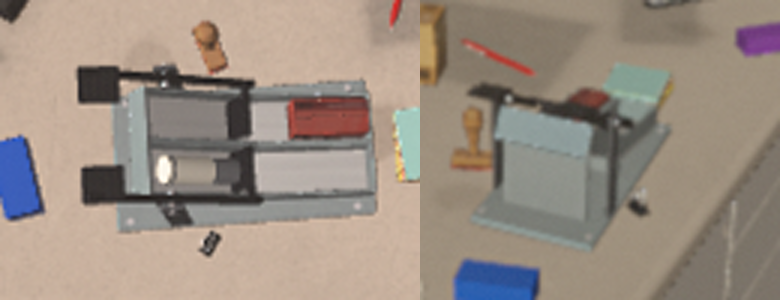

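Both gates are shut. The carton is in the tray at ~(328,117), the glue stick is still in its lane at ~(200,170), and the things in view beside the dispenser haven't moved.

```bash
python3 -c "
from plant import manip
print(manip.hand_in())"
```

```text
the job is handed in; nothing more can be done
None
```

The job is handed in: the carton of staples slid down into the tray, its gate (lane b) dropped shut again, and the glue stick is still shut in its lane; it took about 6.5 s of the 32 s limit.

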